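# Load and clamp a board in the drilling jig

## Robot

A 6-joint arm with a two-finger parallel gripper is mounted at the origin on a cart in front of the work surface, level with it; the furniture and walls round the work are solid. World frame = base frame: x ahead of the robot, y to its left, z up, the work surface at z = 0. Lengths are in m, angles in rad, forces in N, time in s.
With the tool pointing down it reaches from about 0.35 to 0.975 m from the base axis. Payload 7.1 kg.
Tool frame: the origin (TCP) lies midway between the tips of the shut fingers; the grasp point (between the pads) lies 19 mm behind it; z points along the fingers, x is the direction in which the jaws open and shut, and the axes are right-handed (so a half turn about z gives the same grasp; the last joint's range is limited). The gripper opens to 88 mm and grips with 3 to 60 N. Pads are 20 mm wide; open, the fingers measure 115 mm over their backs; the gripper's body (75 mm by 178 mm) begins 61 mm behind the grasp point.
Start: joints at [-1.127, 0.423, 1.63, -0, 1.089, -0.019], TCP at [0.279, -0.559, 0.223] pointing down, gripper open.
Joint ranges: [-3, 3], [-0.9, 2.11], [0.09, 2.58], [-1.31, 4.45], [0.11, 2.69], [-2.54, 2.54]. Speed limits (rad/s): [2.39, 2.39, 3.01, 3.14, 3.14, 3.14].

## Interface

Orientations are given as a unit quaternion [w, x, y, z].
In Python, from station import move_pose, movel, movej, command_gripper, wait, inverse_kinematics, read_camera, camera_info, MotionError, job_done, get_time, get_joint_pos, get_qvel, get_effort, get_tcp_pos, get_ee_rot, get_ft_force, get_ft_torque, get_grip_width gives the robot as it stands. Calls block until the motion is done:
- move_pose(position, orientation): joint-space move of the TCP to a pose.
- movel(position, frame=None, v=0.15, until_force=None): straight line of the TCP; frame=None keeps the orientation; v is the mean speed in m/s. With until_force (N) it stops when the force on the tool has changed by that much, and returns True; else False.
- movej(angles): joint-space move.
- command_gripper(opening): opening from 0.0 (shut) to 1.0 (fully open); the grip force is fixed at half the most; returns when the fingers have stopped.
- wait(seconds).
- inverse_kinematics(position, orientation): joint angles nearest the present ones, or None.
- read_camera(name): name is "scene" or "top"; returns the picture (420x560x3 uint8, red, green, blue); there is no depth.
- camera_info(name): a dict with "intrinsics" (3x3 intrinsics, pixels), "T" (4x4, takes a point from camera to world coordinates). Camera axes: x right, y up, looking along -z (the intrinsics and any distortion apply to the point x, -y, -z); pixel columns grow to the right and rows downward; lengths in m; the calibration is good to about 2 mm. A picture is of the moment at which its call begins. camera_info takes no time and is no camera call.
A pose or a line that the arm cannot do raises MotionError and nothing moves.
- job_done(): hands the job in, once; it reports no verdict.
Readings, each from a call of its own:
- get_time(): time.
- get_joint_pos(): joint angles.
- get_qvel(): joint speeds.
- get_effort(): joint torques, N m.
- get_tcp_pos(): TCP position.
- get_ee_rot(): TCP orientation.
- get_ft_force(): force on the tool from outside, world axes, zero at the start.
- get_ft_torque(): the same for the moment, N m.
- get_grip_width(): opening from 0.0 (shut) to 1.0 (fully open).
Only numpy, scipy, OpenCV 4.12 (cv2) and the standard library are available. Lean on these libraries where they do the work, as an engineer would, in place of code of your own. Each camera call takes 0.05 s, during which the arm holds its last target.

## Task

Load the brown board into the drilling jig by pushing it with the fingertips, without gripping or lifting it: slide it back square against the long fence and along it, under the drill guide, until its end butts against the end stop. Then push the black cam lever round anticlockwise as far as it goes, so that the red cam clamps the board tight, and leave the other things on the table where they are.

Things in the scene. Friction and masses are not known exactly. Their poses are not given: they have to be found in the camera images.
- jig: Drilling jig fixed to the table. Origin: centre of the underside of its plywood base, 220 (x) x 380 (y), 12 thick, upper face at z = 12. At zero yaw its x axis points away from the robot, y to the left. Fence on the far side, end stop at the left, cam lever on the near side. The board fully home has its origin at x = +30, y = +80 in this frame, its long side along y.
- fence_face (a point): Foot of the pale wooden fence's front face (which looks to the jig's -x), mid length, on the base's upper face: x = +75, y = 0 in the jig. The fence runs along the jig's whole length, 26 high above the base.
- stop_face (a point): Foot of the pale wooden end stop's face (which looks to the jig's -y) on the base's upper face: x = +26, y = +145 in the jig. The face spans x = -17 to +69, 21 high above the base.
- guide_bush (a point): Top of the steel drill bush, 37 above the jig's base, at x = +50, y = +123 in the jig. It sits in an aluminium drill guide plate that overhangs the corner of stop and fence, x = +30 to +74, y = +107 to +173, underside 21 above the base: the board slides under it.
- board: Brown wooden board, 130 (own x) x 90 (own y) x 18 thick, about 0.12 kg, loose, lying flat on the jig's base right of the cam, own x axis roughly along the jig's +y (within 0.25 rad), some centimetres off the fence. Origin: centre of its underside. It slides with a push of 1 to 2 N.
- cam_pivot (a point): Axis of the cam lever at the jig's upper face: x = -46, y = +75 in the jig. The bolt there stands 32 above the base.
- cam_lever (a joint): Turn of the cam lever, rad, anticlockwise seen from above: 0 = open (lever points towards the robot, 10 degrees to the left of the jig's -x), 1.75 = home at its stop (lever along the jig's -y, parallel to the fence). Starts at 0 to 0.35. Stiff (0.08 N m), stays where left; on the last 0.4 rad the cam presses on the board: up to 12 N at the grip.
- lever_end (a point): Point on the axis of the lever's black round grip, 90 from the pivot, 10 short of its tip. The grip is 17 thick, runs from 48 to 100 from the pivot, with its axis about 37 to 39 above the table and its underside about 28 to 30.
- cam: Cam and lever, one part. The cam is a red round disc under the lever: radius 20, from 2 to 17.5 above the jig's base, centred 12 off the pivot. Origin: on the pivot, at the jig's upper face. Open, it leaves about 10 mm between itself and a board that lies against the fence; home, it presses the board's near long edge towards the fence.
- offcut: Bystander: small pale wood offcut, 100 x 70 x 14, lying flat (mm), loose; origin at the centre of its underside.
- pencil: Bystander: green pencil, 7 thick, 123 long (mm), loose; origin at the centre of its underside.
- tape: Bystander: roll of masking tape lying flat, 96 across, 25 high (mm), loose; origin at the centre of its underside.
- clamp: Bystander: black spring clamp lying flat, 63 x 105 x 20 (mm), loose; origin at the centre of its underside.
- eraser_blue: Bystander: blue and white eraser, 23 x 45 x 13 (mm), loose; origin at the centre of its underside.
- block: Bystander: pine block, 45 x 110 x 28 (mm), loose; origin at the centre of its underside.
Not all that is in view belongs to the job. Leave any turquoise look-alike of the board alone.

How it is judged:
By the outcome, as a careful person would: the job done as asked, in the order asked, and still so for the second after the job is handed in, with the robot touching nothing.
It also fails if it takes over 58 s, if anything falls off the work surface, if the arm or the gripper's body presses on something with over 40 N, if the wrist force passes 120 N, or if a joint passes its speed limit or range.

## Working session

There is one attempt and no reset: what is moved stays moved. The work goes in short steps, each a Python script; the robot and the scene stay as the last script left them, time stands still between calls to the robot, and variables do not carry over. Pictures are saved under pics/ and viewed, and the job is handed in when it is done.

```bash
ls; mkdir -p pics; python3 - <<'E'
from station import *
import cv2, numpy as np
np.set_printoptions(precision=4,suppress=True)
for n in("scene","top"):
    im=read_camera(n); cv2.imwrite(f"pics/{n}0.png",im[:,:,::-1]); ci=camera_info(n); print(n,ci)
print(get_time(),get_ee_rot(),get_tcp_pos())
E
```

```text
pics
scene {'intrinsics': array([[445.581 ,   0.    , 277.1634],
       [  0.    , 445.581 , 199.8993],
       [  0.    ,   0.    ,   1.    ]]), 'T': array([[-0.6175,  0.6232, -0.4799, -0.0763],
       [-0.7864, -0.4789,  0.3901,  0.5301],
       [ 0.0134,  0.6183,  0.7858,  1.1061],
       [ 0.    ,  0.    ,  0.    ,  1.    ]])}
top {'intrinsics': array([[422.4772,   0.    , 281.2569],
       [  0.    , 422.4772, 202.6033],
       [  0.    ,   0.    ,   1.    ]]), 'T': array([[-0.0251,  0.9927, -0.1176,  0.4384],
       [-0.9997, -0.0255, -0.0016,  0.0253],
       [-0.0046,  0.1176,  0.9931,  1.163 ],
       [ 0.    ,  0.    ,  0.    ,  1.    ]])}
0.1 [-0.0004  0.8504 -0.5261 -0.0006] [ 0.2789 -0.5588  0.222 ]
```

View pics/top0.png

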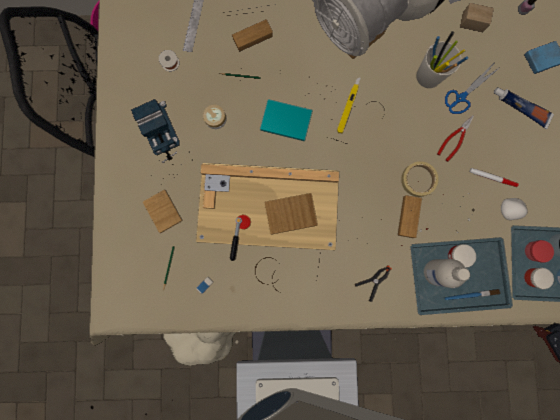

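View pics/scene0.png

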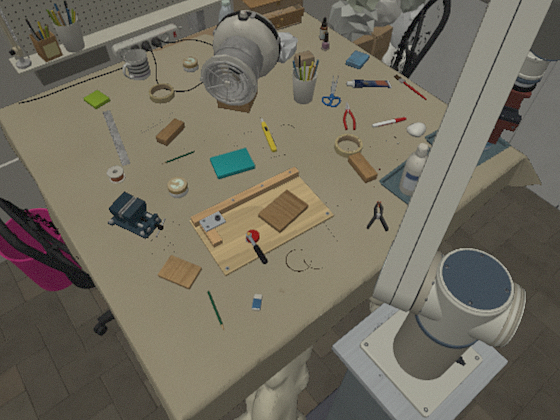

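The top view shows the jig at columns 196–340, rows 163–250. The brown board is near (291,213), the red cam at (243,222) and the lever grip end at (234,258). I'll zoom in next.

```bash
python3 - <<'E'
import cv2
t=cv2.imread("pics/top0.png"); cv2.imwrite("pics/topz.png",cv2.resize(t[150:270,185:345],None,fx=5,fy=5,interpolation=cv2.INTER_CUBIC))
t=cv2.imread("pics/scene0.png"); cv2.imwrite("pics/scenez.png",cv2.resize(t[160:280,180:340],None,fx=5,fy=5,interpolation=cv2.INTER_CUBIC))
E
```

```text
(no output)
```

View pics/topz.png

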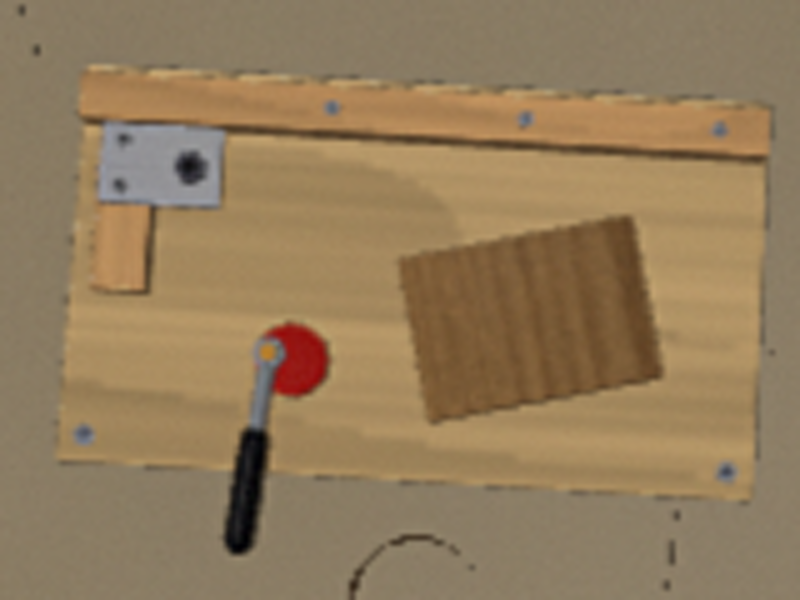

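View pics/scenez.png

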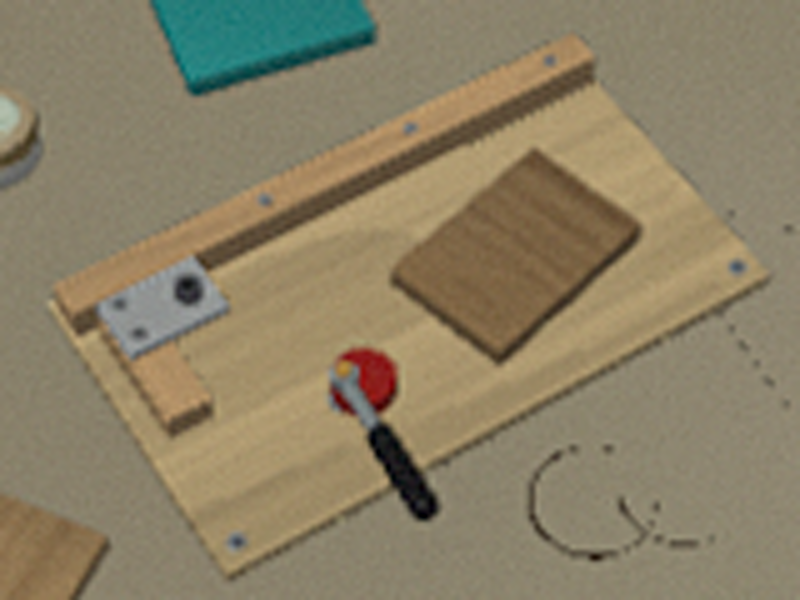

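The crops show these features, in 5x zoom pixels:

| View | Feature | Pixel |
|---|---|---|
| Top | Board corners | (398,258), (632,215), (662,377), (433,423) |
| Top | Near base corners | (60,461), (749,499) |
| Top | Bush | (190,167) |
| Top | Bolt | (268,351) |
| Top | Grip tip | (238,547) |

Next I'll cast rays through these.

```bash
cat > h.py <<'E'
from station import *
import numpy as np, cv2
np.set_printoptions(precision=4,suppress=True)
def ray(n,u,v):
    c=camera_info(n);K=c["intrinsics"];T=c["T"]
    d=T[:3,:3]@np.array([(u-K[0,2])/K[0,0],-(v-K[1,2])/K[1,1],-1.]);return T[:3,3],d
def onz(n,u,v,z):
    o,d=ray(n,u,v);return o+d*(z-o[2])/d[2]
def zt(u,v,z): return onz("top",185+(u+.5)/5-.5,150+(v+.5)/5-.5,z)
def zs(u,v,z): return onz("scene",180+(u+.5)/5-.5,160+(v+.5)/5-.5,z)
def fit(src,dst):
    src=np.array(src,float);dst=np.array(dst,float);a=src.mean(0);b=dst.mean(0)
    H=(src-a).T@(dst-b);th=np.arctan2(H[0,1]-H[1,0],H[0,0]+H[1,1])
    R=np.array([[np.cos(th),-np.sin(th)],[np.sin(th),np.cos(th)]]);t=b-R@a
    return t,th,dst-(src@R.T+t)
E
python3 - <<'E'
from h import *
# (jig xy, z, top px, scene px)
P=[((-.110,.190),.012,(60,461),(230,574)),((-.110,-.190),.012,(749,499),(770,276)),
((.050,.123),.049,(190,167),(188,290)),((-.046,.075),.044,(268,351),(344,368)),
((.075,-.190),.038,(768,157),(597,63)),]
for k,f in ((2,zt),(3,zs)):
    d=[f(*p[k],p[1])[:2] for p in P]
    t,th,r=fit([p[0] for p in P],d);print("jig",t,th);print(r*1000)
B=[(-.065,-.045)]
B=[(.065,.045),(-.065,.045),(-.065,-.045),(.065,-.045)]
# board own x ~ jig +y (left), own y ~ jig -x (near)
top=[(433,423),(662,377),(632,215),(398,258)]; sc=[(498,348),(640,226),(535,150),(392,270)]
for q,f in((top,zt),(sc,zs)):
    t,th,r=fit(B,[f(*p,.030)[:2] for p in q]);print("board",t,th);print(r*1000)
print(zt(238,540,.038),zs(425,508,.038), zt(268,351,.044),zs(344,368,.044))
E
```

```text
jig [0.5677 0.0649] -0.0795560971232712
[[ 0.3626 -3.2803]
 [ 0.6425  2.3837]
 [-0.1755 -1.0627]
 [ 0.1454 -0.7079]
 [-0.975   2.6673]]
jig [0.5655 0.0659] -0.08183870381522955
[[ 1.4762 -3.2915]
 [ 1.0309  0.5107]
 [-1.2106  0.3646]
 [ 1.2454 -1.49  ]
 [-2.5419  3.9061]]
board [0.5433 0.002 ] 1.7366722349165211
[[-0.043  -2.5011]
 [ 0.0072  2.3236]
 [-0.6181  0.6163]
 [ 0.6539 -0.4389]]
board [0.5426 0.0033] 1.7265578414992364
[[ 3.3939 -2.1071]
 [ 1.0067  1.8731]
 [-2.1009  1.0163]
 [-2.2998 -0.7823]]
[0.4287 0.1604 0.038 ] [0.4282 0.1597 0.038 ] [0.5279 0.1426 0.044 ] [0.527  0.1429 0.044 ]
```

```bash
cat >> h.py <<'E'
J0=np.array([.567,.0653]);YAW=-.0805
def W(x,y,z):
    c,s=np.cos(YAW),np.sin(YAW);return [J0[0]+c*x-s*y,J0[1]+s*x+c*y,z]
def inv(p):
    c,s=np.cos(YAW),np.sin(YAW);d=np.array(p[:2])-J0;return np.array([c*d[0]+s*d[1],-s*d[0]+c*d[1]])
def Q(a): # tool x axis at jig angle a
    a=a+YAW;return [0,np.cos(a/2),np.sin(a/2),0]
def snap(k):
    t=read_camera("top");cv2.imwrite(f"pics/{k}.png",cv2.resize(t[150:270,185:345,::-1],None,fx=5,fy=5,interpolation=cv2.INTER_CUBIC))
def st(m=""):
    print(m,"t",round(get_time(),2),"jig",inv(get_tcp_pos()),"z",round(get_tcp_pos()[2],4),"F",np.array(get_ft_force()))
E
python3 - <<'E'
from h import *
h=np.pi/2
for a in(h,-h): print(inverse_kinematics(W(-.10,-.07,.018),Q(a)))
a=-h
command_gripper(.8)
move_pose(W(-.105,-.07,.10),Q(a));st()
movel(W(-.105,-.07,.018),v=.12);st()
print(movel(W(-.02,-.07,.018),v=.05,until_force=7));st("pushed")
snap("p1")
E
```

```text
[-0.018   0.5567  2.0858 -0.      0.4991 -1.5083]
[-0.018   0.5567  2.0858 -0.      0.4991  1.6332]
 t 2.76 jig [-0.1046 -0.0704] z 0.1001 F [-0.3335 -0.2813  0.0146]
 t 3.59 jig [-0.1047 -0.0701] z 0.0183 F [-0.1493 -0.241   0.3148]
True
pushed t 5.0 jig [-0.0274 -0.07  ] z 0.0176 F [-0.508  -0.302  -0.1746]
```

View pics/p1.png

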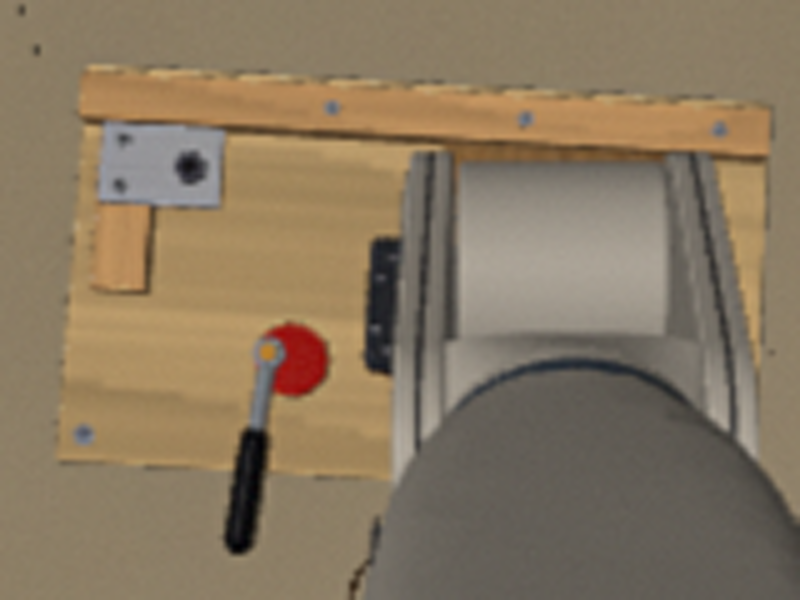

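The arm hides the board here. The stop at x = -27 agrees with fence contact, since -25 was expected. I'll press once more, then move round to the right end.

```bash
python3 - <<'E'
from h import *
h=np.pi/2
print(movel(W(-.018,-.07,.018),v=.02,until_force=8));st("pressed")
movel(W(-.05,-.07,.018),v=.15)
movel(W(-.05,-.07,.09),v=.2)
move_pose(W(.028,-.19,.09),Q(0));command_gripper(.5);st();print(get_joint_pos())
snap("p2")
E
```

```text
True
pressed t 5.33 jig [-0.0274 -0.07  ] z 0.017 F [-0.3385  0.1061 -0.119 ]
 t 8.32 jig [ 0.028 -0.19 ] z 0.0901 F [-0.418   0.2454 -0.1705]
[-0.2347  0.5546  1.78    0.      0.8068 -0.1541]
```

View pics/p2.png

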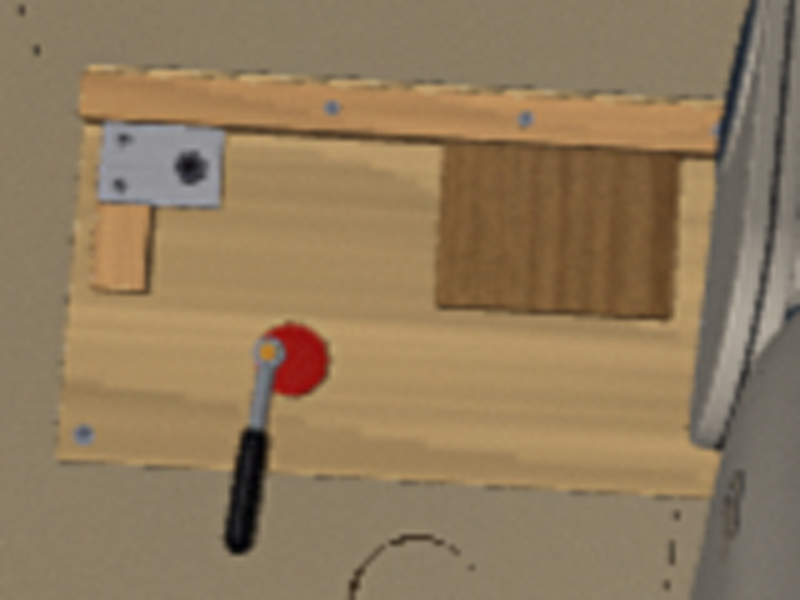

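The board lies square along the fence, with its right end at column 672–680. Now I'll slide it along the fence to the stop.

```bash
python3 - <<'E'
from h import *
print(inv(zt(679,158,.030)),inv(zt(671,318,.030)))
movel(W(.028,-.19,.018),v=.12);st()
print(movel(W(.028,-.015,.018),v=.06,until_force=8));st("slid")
print(movel(W(.028,.014,.018),v=.03,until_force=8));st("slid2")
E
```

```text
[ 0.0729 -0.1405] [-0.0145 -0.1401]
 t 9.12 jig [ 0.0284 -0.1901] z 0.0183 F [0.6166 0.3294 0.5362]
False
slid t 12.18 jig [ 0.0281 -0.0151] z 0.0181 F [ 0.7405 -0.3519  0.015 ]
True
slid2 t 12.86 jig [0.0278 0.0045] z 0.0179 F [ 0.3271 -2.5255  1.8831]
```

```bash
python3 - <<'E'
from h import *
print(movel(W(.028,.016,.018),v=.02,until_force=8));st()
movel(W(.028,-.02,.018),v=.15)
movel(W(.028,-.02,.09),v=.2)
movel(W(-.03,-.16,.12),v=.3)
snap("p3");st()
E
```

```text
True
 t 13.11 jig [0.0276 0.0045] z 0.0176 F [ 0.2259 -1.0938  0.6237]
 t 14.64 jig [-0.0298 -0.1592] z 0.1192 F [ 0.5033 -0.3003 -0.4064]
```

View pics/p3.png

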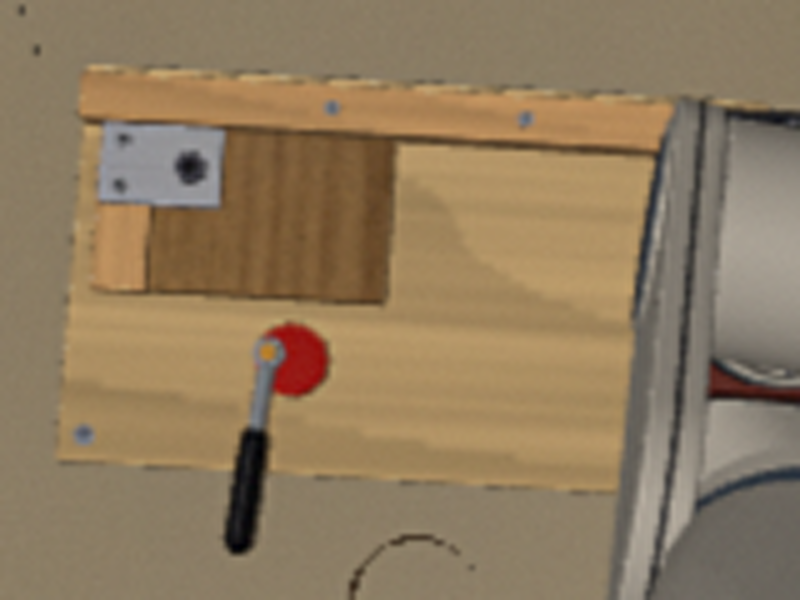

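The board butts against the stop under the guide plate, with its right end at column 385–395. It is flush with the fence. Next is the lever, pushed with shut fingers that turn with it.

```bash
cat >> h.py <<'E'
TH0=np.pi-np.radians(10)
def L(q,off,r=.080,z=.022):
    t=TH0+q;u=np.array([np.cos(t),np.sin(t)]);n=np.array([-u[1],u[0]])
    p=np.array([-.046,.075])+r*u-off*n
    return W(p[0],p[1],z),Q(t-np.pi)
E
python3 - <<'E'
from h import *
for q in np.arange(0,1.9,.2):
    p,o=L(q,.0185);print(round(q,2),inverse_kinematics(p,o))
p,o=L(.08,.04,z=.12)
command_gripper(0)
move_pose(p,o);st()
p,o=L(.08,.04);movel(p,o,v=.12);st()
p,o=L(.08,.021);print(movel(p,o,v=.05,until_force=6));st("near")
E
```

```text
0.0 [ 0.3563  0.5703  2.0258 -0.      0.5455  0.6113]
0.2 [ 0.331   0.5612  2.05   -0.      0.5304  0.386 ]
0.4 [ 0.3006  0.5547  2.0676 -0.      0.5193  0.1556]
0.6 [ 0.2668  0.551   2.0777 -0.      0.5129 -0.0782]
0.8 [ 0.2315  0.5502  2.0797 -0.      0.5117 -0.3135]
1.0 [ 0.197   0.5525  2.0735 -0.      0.5156 -0.548 ]
1.2 [ 0.1654  0.5577  2.0594 -0.      0.5245 -0.7795]
1.4 [ 0.1385  0.5656  2.0383 -0.      0.5377 -1.0065]
1.6 [ 0.1174  0.5758  2.0113 -0.      0.5545 -1.2275]
1.8 [ 0.1029  0.588   1.9797 -0.      0.5739 -1.4421]
 t 16.57 jig [-0.1214  0.1219] z 0.1201 F [-0.5671 -0.0886  0.6171]
 t 17.54 jig [-0.1214  0.1224] z 0.0224 F [ 0.5397 -0.2494  0.7829]
False
near t 18.07 jig [-0.1236  0.1032] z 0.0222 F [0.2704 0.5973 0.3002]
```

```bash
python3 - <<'E'
from h import *
for q in (.3,.5,.7,.9,1.1,1.3):
    p,o=L(q,.0185);r=movel(p,o,v=.06,until_force=15);st(f"{q} {r}")
    if r: break
snap("p4")
E
```

```text
0.3 False t 18.57 jig [-0.1275  0.0835] z 0.022 F [ 0.3403 -0.187   0.2086]
0.5 False t 18.99 jig [-0.1276  0.0672] z 0.022 F [-0.0492 -0.0722  0.2022]
0.7 False t 19.42 jig [-0.1244  0.0511] z 0.022 F [0.2807 1.2175 0.6817]
0.9 False t 19.84 jig [-0.1182  0.036 ] z 0.022 F [-1.0359  0.9602  0.0346]
1.1 False t 20.27 jig [-0.1091  0.0224] z 0.022 F [-0.0158  0.1746  0.1153]
1.3 False t 20.69 jig [-0.0974  0.011 ] z 0.022 F [ 0.2595 -0.5368 -0.4047]
```

View pics/p4.png

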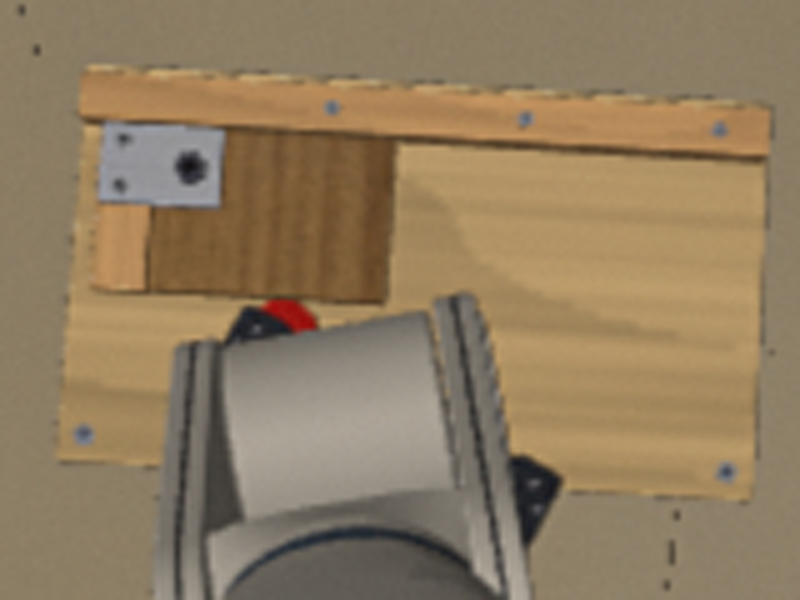

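The cam has turned with the lever and its edge is nearly at the board, at about (285,300). Next is the final clamping stroke.

```bash
python3 - <<'E'
from h import *
for q in (1.45,1.6,1.72,1.80,1.88):
    p,o=L(q,.0185);r=movel(p,o,v=.03,until_force=22);st(f"{q} {r}")
    if r: break
E
```

```text
1.45 False t 21.3 jig [-0.0871  0.004 ] z 0.022 F [-0.8197 -0.1714  1.8206]
1.6 False t 21.86 jig [-0.0765 -0.0014] z 0.0219 F [-2.4313  3.2401  1.0614]
1.72 False t 22.33 jig [-0.0683 -0.0045] z 0.0217 F [-6.1851  3.8945  3.5341]
1.8 False t 22.7 jig [-0.0661 -0.0061] z 0.0212 F [-16.7325   8.2594  11.2698]
1.88 True t 22.94 jig [-0.0676 -0.0073] z 0.0203 F [-2.4578  0.3383  0.6311]
```

```bash
python3 - <<'E'
from h import *
p,o=L(1.75,.045);movel(p,o,v=.1)
p,o=L(1.75,.045,z=.12);movel(p,o,v=.2)
move_pose(W(-.05,-.25,.2),Q(np.pi/2));st()
snap("p5")
t=read_camera("scene");cv2.imwrite("pics/s5.png",cv2.resize(t[160:280,180:340,::-1],None,fx=5,fy=5,interpolation=cv2.INTER_CUBIC))
cv2.imwrite("pics/t5f.png",read_camera("top")[:,:,::-1])
E
```

```text
t 24.98 jig [-0.0507 -0.2491] z 0.1989 F [-0.072   0.3111  0.8069]
```

View pics/p5.png

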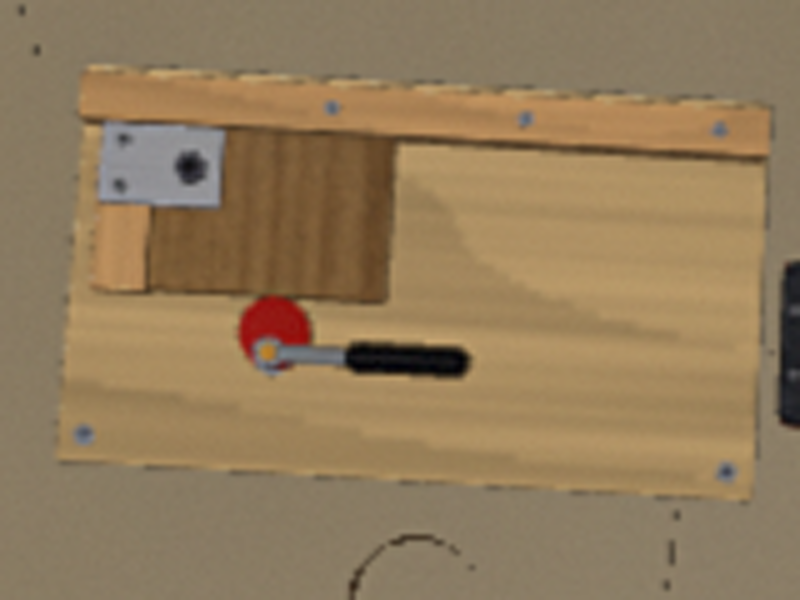

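View pics/s5.png

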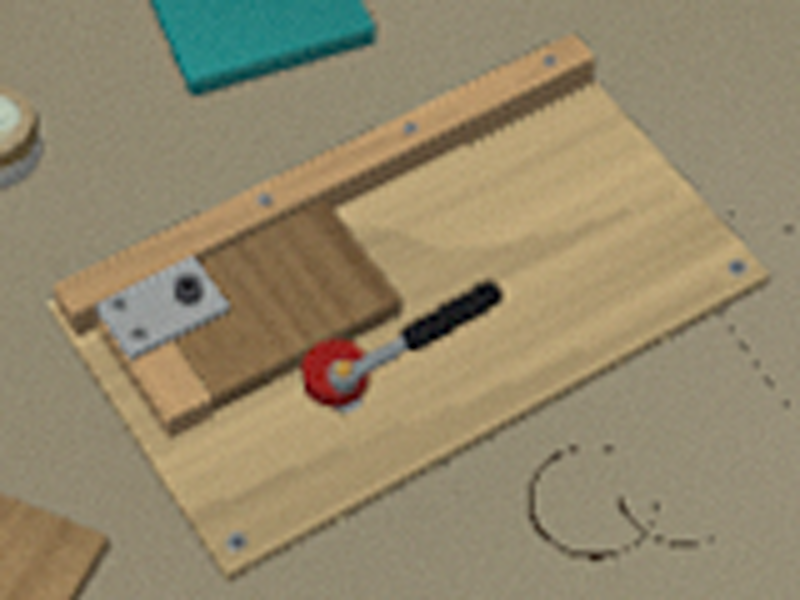

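View pics/t5f.png

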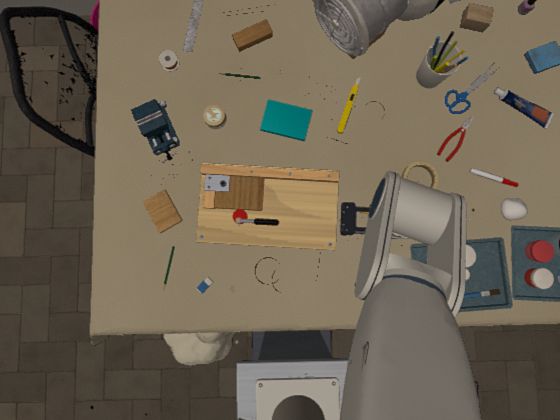

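The pictures show the lever from (268,351) to (460,361), parallel to the base edge. The cam touches the board and the bystanders look untouched. I'll put numbers on it.

```bash
python3 - <<'E'
from h import *
im=cv2.imread("pics/p5.png")
m=((im.max(2)<60)).astype(np.uint8);m[:330]=0;m[385:]=0;m[:,:340]=0;m[:,480:]=0
ys,xs=np.nonzero(m);c=np.array([xs.mean(),ys.mean()])
w=np.linalg.eigh(np.cov(np.array([xs,ys])))[1][:,1];w*=np.sign(w[0])
a=inv(zt(*(c-50*w),.038));b=inv(zt(*(c+50*w),.038));d=b-a
print("lever",(np.arctan2(d[1],d[0])-TH0)%(2*np.pi))
for f,p,q in((zt,(268,351),(460,361)),(zs,(344,368),(490,292))):
    d=inv(f(*q,.038))-inv(f(*p,.044));print("lever pivot-tip",(np.arctan2(d[1],d[0])-TH0)%(2*np.pi))
# board corners & local references
for p in((395,143),(386,302),(150,292)):print("board",inv(zt(*p,.030)))
for p in((337,207),(401,303)):print("board s",inv(zs(*p,.030)))
print("pivot",inv(zt(268,351,.044)),inv(zs(344,368,.044)))
# bystander change
A=cv2.imread("pics/top0.png").astype(int);B=cv2.imread("pics/t5f.png").astype(int)
D=(abs(A-B).max(2)>40);D[:,335:]=0;D[150:265,195:335]=0;D[320:]=0;print("changed px",D.sum())
E
```

```text
lever 1.7541404783545023
lever pivot-tip 1.7524578134531925
lever pivot-tip 1.7724647043855617
board [0.0728 0.014 ]
board [-0.0143  0.0137]
board [-0.0158  0.1412]
board s [0.066  0.0118]
board s [-0.0165  0.0174]
pivot [-0.0452  0.0739] [-0.0461  0.0742]
changed px 0
```

```bash
python3 - <<'E'
from h import *
movel(W(-.05,-.25,.3),v=.2)
q=list(get_joint_pos());q[0]=.9;movej(q)
im=read_camera("top")[:,:,::-1];cv2.imwrite("pics/t6.png",im)
A=cv2.imread("pics/top0.png").astype(int)
D=(abs(A-im.astype(int)).max(2)>40);D[320:]=0;D[150:265,195:335]=0;print("changed px right",D[:,335:].sum())
st()
E
```

```text
changed px right 0
 t 28.07 jig [-0.2753  0.3341] z 0.2992 F [-0.259  -0.1458  0.3993]
```

View pics/t6.png

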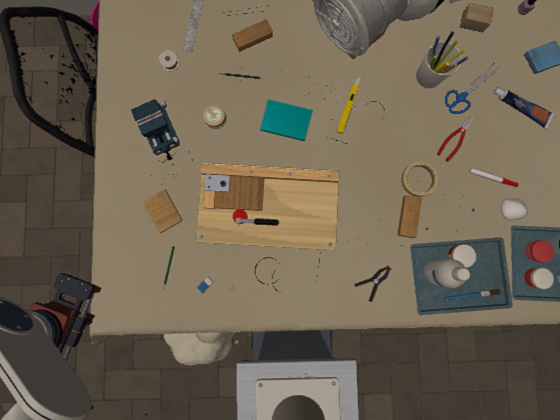

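The full view is clear: the board is at the stop and fence, the lever at (262,222) is home, and nothing else has moved.

```bash
python3 -c "
from station import *
job_done();print(get_time())"
```

```text
the job is handed in; nothing more can be done
the job is handed in; nothing more can be done
```

The board is loaded and clamped, and I handed the job in at about 28 s of the 58 s allowed. I pushed it square to the fence with the open fingertips, then along it under the drill guide until it butted against the end stop. Then I swept the lever anticlockwise to its stop with the fingers shut.

**Board:** the top view puts its near edge within about 1 mm of where it should be at home, and its right end at y = +14 mm (+15 expected). Its far edge reads x = +73 mm in the jig, against the fence face at +75. In the scene view the far right corner reads x = +66, y = +12. I put that down to reading the pixel, since the same picture shows no gap at the fence.

**Lever:** the top view gives 1.75 rad and the scene view 1.77, against 1.75 for home. It stayed there after I withdrew. At the end of the stroke the force passed my 22 N stop threshold, as expected when pressing on the lever's own stop.

**Other things on the table:** comparing top pictures from before and after showed no changed pixels outside the jig, and the arm ended clear of everything.

**Calibration:** my jig measurement left residuals of up to about 4 mm, mostly along y, so I relied on contact force to find the fence and both stops.

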